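# Let the reject egg into the lidded bin by its lever

### The arm

A 6-joint arm with a two-finger parallel gripper is mounted at the origin on the work surface. World frame = base frame: x ahead of the robot, y to its left, z up, the work surface at z = 0. Lengths are in m, angles in degrees, forces in N, time in s.
With the tool pointing down it reaches from about 0.275 to 0.975 m from the base axis. Payload 8.4 kg.
Tool frame: the origin (TCP) lies at the very end of the fingers, on their centre line; the grasp point (between the pads) lies 19 mm behind it; z points along the fingers, y is the direction in which the jaws open and shut (so a half turn about z gives the same grasp; the last joint's range is limited). The gripper opens to 92 mm and grips with 3 to 60 N. Pads are 20 mm wide; open, the fingers measure 128 mm over their backs; the gripper's body (75 mm by 189 mm) begins 69 mm behind the grasp point.
Start: joints at [69.706, 20.225, 93.587, -0, 66.188, -0.138], TCP at [0.215, 0.587, 0.215] pointing down, gripper open.
Joint ranges: [-150.9, 150.9], [-52.94, 120.26], [3.33, 152.33], [-74.26, 254.26], [0, 154.13], [-172.89, 172.89]. Speed limits (degrees/s): [127.2, 127.2, 159.86, 180, 180, 180].

### API

Orientations are given as a 3x3 rotation matrix whose columns are the frame's x, y, z axes.
In Python, from rig import manip gives the robot as it stands.
- The arm moves only by the tool play_rows, never from a script. Its argument "plan" is text: rows parted by semicolons, each of 5 numbers parted by spaces: the opening, from 0 (shut) to 1 (fully open), then the shift along the tool's x, y, z in mm, then the turn about the tool's z in degrees. A call has 1 to 5 rows; each row shifts and turns the commanded pose from where the row before left it, along the tool's axes as they then stand; what a row does not reach is not made up. A row lasts 1/8 s, in which the tool goes at most 62.5 mm and 10.7 degrees, less where a joint would pass 70% of its speed; a pose out of reach is approached as far as the arm can. A call is refused whole if a number of a shift passes 62.5 or a number of a turn 10.7, either way. A call with a gripper value outside its range is refused whole. The fingers move at their own pace and stop on an object; "force" is the grip in N (left out, the last holds). Time passes only in rows, so rows that do not move let the fingers close. It gives the time, the measured TCP pose, the force and the opening at its end, in the units of the state.
- manip.observe(): the state, without advancing time (a new reading comes with each control period).
- manip.get_image(name): name is "scene" or "top" or "wrist"; returns a dict with "img" (420x560x3 uint8, red, green, blue), "K" (3x3 intrinsics, pixels), "R" (3x3) and "t" (3): a world point X has camera coordinates R X + t. Camera axes: x right, y down, z forward; pixel columns grow to the right and rows downward; lengths in m; the calibration is good to about 2 mm. A picture is of the moment at which its call begins. There is no depth.
- manip.sign_off(): hands the job in, once; it reports no verdict.
Trained networks look in a picture, given as the dict that the camera call returned (one of the last four; its "shot" number tells which), for a name from the list of things; names that differ only in an ending like _2 or _b are one class to them, and where a whole thing is asked for, a point or a joint stands for the part that bears it (a point fixed in the world has none). Each returns a list of dicts, best first, with "confidence" (0 to 1); they miss things now and then, are a little off and sometimes report something else, mostly with a low value. They report only what shows in the picture. A call takes as long as a camera call. They do not tell look-alikes from the thing itself.
- manip.look_for(picture, query): "rect" ([left, top, width, height] in pixels, round what is visible of it).
The state is a dict: "time_s": time; "joint_positions": joint angles; "joint_velocities": joint speeds; "joint_efforts": joint torques, N m; "ee_pos": TCP position; "orientation": TCP orientation; "wrist_force": force on the tool from outside, world axes, zero at the start; "torque": the same for the moment, N m; "width": opening from 0.0 (shut) to 1.0 (fully open).
Only numpy, scipy, OpenCV 4.12 (cv2) and the standard library are available. Lean on these libraries where they do the work, as an engineer would, in place of code of your own. Each camera call takes 0.05 s, during which the arm holds its last target. There are 200 camera calls.

### The job

Press the bin's lever all the way down with the fingertips so that the lid stands wide open, and keep it down until the waiting egg has rolled off the chute into the bin. Then ease the lever back up so that the lid comes down gently and closes fully without slamming, and move clear. Work by the lever alone: do not touch the lid or the egg, and leave the things standing round the bin where they are.

Things in the scene. Friction and masses are not known exactly. Their poses are not given: they have to be found in the camera images.
- bin: White plastic egg reject bin, fixed to the table, 180 mm (its x) by 160 mm (its y), rim 120 mm and padded floor 50 mm above the table, walls 4 mm. Origin: centre of its underside; its -x side is the front, towards the robot, z up. Place and yaw differ from run to run. A grey case on its -y side (top 125 mm above the table) holds the linkage from lever to lid.
- chute_top (a point): Middle of the upper end of the aluminium chute that slopes down at 0.2 rad to the bin's rim on its +y side; the chute is 72 mm wide and 190 mm long, and its side walls rise to about 190 mm above the table here, its highest point.
- lever_pad (a point): Centre of the top face of the lever's flat rubber-faced press plate, 66 mm along the bin's y, 44 mm along the lever, 10 mm thick. It moves with the lever: about 149 mm above the table at rest, 85 mm fully pressed, shifting sideways less than 7 mm, so a straight push down works. The bin's and lid's front is about 70 mm behind the plate's rear edge.
- lever_pivot (a point): The lever's fixed pivot, 105 mm above the table, 130 mm from the plate's centre; axis along the bin's y. The lever points forward (-x of the bin) from here, at rest sloping 0.27 rad up to the front, fully pressed 0.23 rad down.
- lever (a joint): Lever angle in rad: 0 at rest (lid shut), grows as the plate is pressed down, 0.5 at its lower stop. Pressing takes about 5 to 8 N at the plate all the way, and firmer only at the stop; the weight of the lid pushes the lever back up as soon as it is let go.
- lid (a joint): Lid angle in rad: 0 shut, 1.0 fully open, always twice the lever's angle. The lid is hinged on the bin's far (+x) rim and its front edge rises. Nothing but the lever holds it: let go, it falls shut and slams.
- lid_front (a point): Middle of the front edge of the aluminium lid, on its top face (126 mm above the table when shut). The lid is 188 (bin's x) by 166 by 5 mm, and has an upright 42 mm flange on its +y edge that holds the egg back while the lid is shut. Its hinge line is 186 mm behind this point, 124 mm above the table.
- egg: Loose egg, origin at its centre, 56 mm long and 44 mm thick, 58 g. At the start it lies across the chute's lower end against the lid's flange. When the lid is open more than about 0.6 rad it rolls under it by itself and drops to the bin's floor, its centre then about 72 mm above the table; this takes about a second.
- spray_jar: Loose white plastic jar with grey cap, 64 mm across, 120 mm tall, standing to the -y side of the bin. Origin: centre of its underside. Leave alone.
- bowl: Loose small steel bowl, 110 mm across, 45 mm tall, standing to the -y side of the lever. Origin: centre of its underside. Leave alone.
- candler: Loose black hand lamp for candling eggs standing on its head, 40 mm across at the foot, 100 mm tall, in front of the chute. Origin: centre of its underside. Leave alone.
Mind the look-alikes: they are no part of the job. What is shaped like the egg but red is not meant.

How it is judged (in metres and radians):
On the way, in this order (a step that is already met when the one before it is completed fails the run):
1. the lid is held wide open by the lever until the egg lies in the bin (value of joint lid above 0.85 rad and z of egg in the frame of bin between 0.05 and 0.1 m and x of egg in the frame of bin between -0.086 and 0.086 m and y of egg in the frame of bin between -0.076 and 0.076 m), for 0.2 s.
2. the lid is fully shut again (value of joint lid below 0.03 rad and z of egg in the frame of bin between 0.05 and 0.1 m and x of egg in the frame of bin between -0.086 and 0.086 m and y of egg in the frame of bin between -0.076 and 0.076 m), for 0.2 s.
At the end, for the whole second after the job is handed in: The egg lies inside the bin below the rim, the lid is shut (below 0.03 rad) and at rest, after having stood open beyond 0.85 rad with the egg already in the bin; on the way down it never moved faster than 2 rad/s within the last 0.3 rad (all of step 2 and velocity of joint lid between -0.05 and 0.05 rad/s); the robot touches nothing.
It fails at once if the lid slams: faster than 2 rad/s downward within 0.3 rad of shut (value of joint lid below 0.3 rad and velocity of joint lid below -2 rad/s).
It fails at once if the robot touches the lid (contact force between any of the fingers, the arm and lid above 0.5 N).
It fails at once if the robot touches the egg (contact force between any of the fingers, the arm and egg above 0.2 N).
It fails at once if a bystander is moved by more than 20 mm (distance of any of spray_jar, bowl, candler from where it was at the start of the episode above 0.02 m).
It also fails if it takes over 35 s, if anything falls off the work surface, if the arm or the gripper's body presses on something with over 40 N, if the wrist force passes 120 N, or if a joint passes its speed limit or range.

## Working session

There is one attempt and no reset: what is moved stays moved. The work goes in short steps, Python scripts to look and compute and a tool call to move; the robot and the scene stay as the last step left them, time stands still between calls to the robot, and variables do not carry over. Pictures are saved under pics/ and viewed, about 8 in all and at most 12, crops included, and the job is handed in when it is done.

Besides the shell and the picture viewer there is one more tool, called after ">>>" as a command line: name --argument value ..., lists and objects as JSON in quotes. play_rows: Moves the arm, as the interface text tells. Its arguments: {"type":"object","properties":{"plan":{"type":"string"},"force":{"type":"number"}},"required":["plan"]}

```bash
mkdir -p pics
cat > h.py <<'E'
import numpy as np, cv2
from rig import manip
def snap(name,fn):
    p=manip.get_image(name); cv2.imwrite('pics/'+fn,cv2.cvtColor(p['img'],cv2.COLOR_RGB2BGR)); return p
def atz(p,u,v,z):
    d=np.linalg.inv(p['K'])@np.array([u,v,1.]); R,t=np.array(p['R']),np.array(p['t'])
    c=-R.T@t; d=R.T@d; return c+d*(z-c[2])/d[2]
def proj(p,X):
    q=p['K']@(np.array(p['R'])@np.array(X)+p['t']); return q[:2]/q[2]
E
python3 - <<'E'
from h import *
import pickle
s=manip.observe(); print(s['time_s'],s['ee_pos'],s['orientation'],s['wrist_force'])
ps={}
for n in('top','scene'):
    p=snap(n,n+'0.png'); ps[n]=p
    print(n,'cam',-np.array(p['R']).T@p['t'])
    for q in('bin','lever_pad','lid_front','egg','spray_jar','bowl','candler'):
        print(q,[(np.round(r['rect']).tolist(),round(r['confidence'],2)) for r in manip.look_for(p,q)[:3]])
pickle.dump(ps,open('ps.pkl','wb'))
a=cv2.imread('pics/top0.png');b=cv2.imread('pics/scene0.png')
E
```

```text
0.0 [0.21519565 0.58626506 0.21391315] [[-9.38749199e-01  3.44600813e-01 -4.69839186e-04]
 [ 3.44601133e-01  9.38748373e-01 -1.24535203e-03]
 [ 1.19114478e-05 -1.33098034e-03 -9.99999114e-01]] [-0.42028379 -0.09152965  0.51830264]
top cam [0.43663219 0.01423608 0.91824974]
bin [([211.0, 133.0, 225.0, 137.0], 0.84)]
lever_pad [([392.0, 198.0, 41.0, 70.0], 0.81), ([210.0, 135.0, 225.0, 136.0], 0.53)]
lid_front [([293.0, 132.0, 95.0, 103.0], 0.97)]
egg [([286.0, 195.0, 20.0, 28.0], 0.79), ([257.0, 173.0, 20.0, 16.0], 0.53)]
spray_jar [([404.0, 140.0, 40.0, 44.0], 0.61), ([210.0, 131.0, 228.0, 137.0], 0.23)]
bowl [([458.0, 197.0, 46.0, 46.0], 0.76)]
candler [([272.0, 241.0, 18.0, 24.0], 0.84)]
scene cam [1.22141631 0.30953813 0.73901012]
bin [([173.0, 137.0, 186.0, 130.0], 0.96)]
lever_pad [([209.0, 137.0, 21.0, 38.0], 0.98)]
lid_front [([178.0, 168.0, 104.0, 67.0], 0.82)]
egg [([271.0, 179.0, 22.0, 17.0], 0.56), ([280.0, 250.0, 26.0, 21.0], 0.56)]
spray_jar [([137.0, 191.0, 38.0, 44.0], 0.91)]
bowl [([135.0, 163.0, 35.0, 26.0], 0.86)]
candler [([296.0, 206.0, 20.0, 18.0], 0.71)]
```

View pics/top0.png

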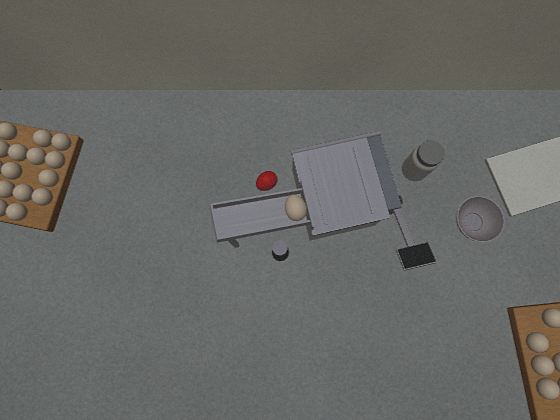

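View pics/scene0.png

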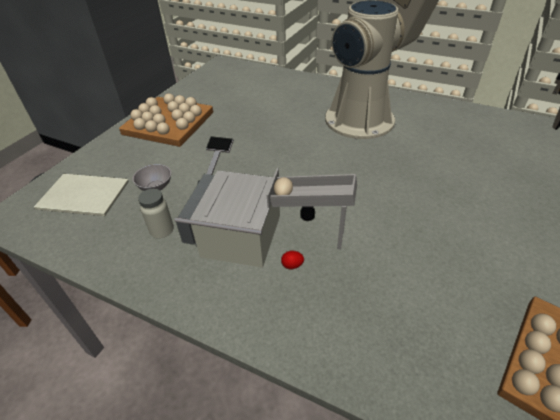

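The top view shows the lid around (345,185), the chute to its left with the tan egg at (296,208), and the red look-alike at (266,180). The candler is at (280,250), the jar at (430,155) and the bowl at (480,219). The black plate is at about (416,256). The scene view agrees, with the plate at (220,144). Next I'll measure the plate and yaw.

Run:
```python
from h import *
import pickle
ps=pickle.load(open('ps.pkl','rb'))
from scipy.optimize import least_squares
cs={}
for n,(x0,y0,x1,y1) in {'top':(388,232,445,280),'scene':(200,130,240,158)}.items():
    im=ps[n]['img'][y0:y1,x0:x1].max(2); m=(im<50).astype(np.uint8)
    k,l,st,c=cv2.connectedComponentsWithStats(m); i=1+np.argmax(st[1:,4])
    pts=np.argwhere(l==i)[:,::-1]+[x0,y0]
    r=cv2.minAreaRect(pts.astype(np.float32)); cs[n]=c[i]+[x0,y0]
    print(n,cs[n],r,st[i]); 
    box=cv2.boxPoints(r); W=np.array([atz(ps[n],u,v,.149) for u,v in box]); print(W.round(4)); print(np.linalg.norm(W-np.roll(W,1,0),axis=1).round(4))
    print('ctr at .149',atz(ps[n],*cs[n],.149))
f=lambda X:np.r_[proj(ps['top'],X)-cs['top'],proj(ps['scene'],X)-cs['scene']]
s=least_squares(f,[.4,-.1,.15]);print('triang',s.x,s.fun)
# lid corners by hand, top view z~.126
for uv in [(309,235),(388,218),(380,134),(293,154)]: print(uv,atz(ps['top'],*uv,.126).round(4))
for n,uv,z in [('bowl',(481,220),.045),('jarcap',(431,152),.12),('candler',(281,247),.1)]: print(n,atz(ps['top'],*uv,z).round(3))
c=cv2.imread('pics/top0.png')[120:285,205:515]; cv2.imwrite('pics/crop1.png',cv2.resize(c,None,fx=2.5,fy=2.5,interpolation=cv2.INTER_CUBIC))
```

```text
top [416.11258278 255.12086093] ((416.1287841796875, 255.04078674316406), (19.8730411529541, 32.936439514160156), 76.60750579833984) [ 10  11  37  25 604]
[[ 0.5221 -0.2074  0.149 ]
 [ 0.5372 -0.2716  0.149 ]
 [ 0.4992 -0.2776  0.149 ]
 [ 0.4844 -0.214   0.149 ]]
[0.0383 0.066  0.0385 0.0653]
ctr at .149 [ 0.51042414 -0.2425365   0.149     ]
scene [218.99215686 143.27843137] ((219.02386474609375, 143.2969207763672), (23.251407623291016, 11.917807579040527), 6.709836483001709) [  7   7  25  14 255]
[[ 0.5433 -0.2596  0.149 ]
 [ 0.4941 -0.2882  0.149 ]
 [ 0.4796 -0.2227  0.149 ]
 [ 0.5289 -0.1969  0.149 ]]
[0.0644 0.0569 0.0671 0.0556]
ctr at .149 [ 0.51185734 -0.24151082  0.149     ]
triang [ 0.51048253 -0.24281954  0.14784922] [-0.04955133  0.02650039 -0.07533481 -0.01828571]
(309, 235) [ 0.5537 -0.0341  0.126 ]
(388, 218) [ 0.5891 -0.1978  0.126 ]
(380, 134) [ 0.7746 -0.1911  0.126 ]
(293, 154) [ 0.7291 -0.0022  0.126 ]
bowl [ 0.6   -0.43   0.045]
jarcap [ 0.735 -0.3    0.12 ]
candler [0.532 0.023 0.1  ]
```

View pics/crop1.png

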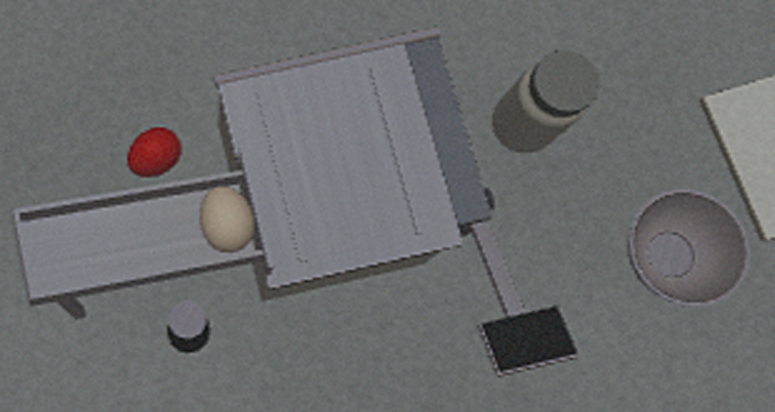

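The crop shows the tan egg against the lid flange (it sits on the chute; the red one lies on the table beside it). The plate is isolated in front of the case side. Plate centre is (0.5105, -0.2425, 0.148), which matches the expected 149 mm, and the bin yaw is about 13°. First I close the gripper, lift, and turn the jaws along the bin's y.

>>> play_rows --plan "0 0 0 -10 -8.4; 0 0 0 -10 -8.4; 0 0 0 -10 -8.3; 0 0 0 -10 -8.3; 0 0 0 0 0" --force 20

```text
time_s: 1.42
ee_pos: [0.2155, 0.5871, 0.2553]
orientation: [[-0.974, -0.228, 0.001], [-0.228, 0.974, 0.001], [-0.001, 0.001, -1.0]]
wrist_force: [-1.0, -1.3, -0.5]
width: 0.479
```

```bash
cat > go.py <<'E'
from h import *
import sys
s=manip.observe(); R=np.array(s['orientation']); d=np.array(eval(sys.argv[1]))-s['ee_pos']
print(s['time_s'],np.round(s['ee_pos'],4),'w',s['width'],'F',np.round(s['wrist_force'],2),'yaw_y',np.degrees(np.arctan2(R[1,1],R[0,1])).round(1),'j',np.round(s['joint_positions'],1))
print('tool shift mm',(R.T@d*1000).round(1))
E
python3 go.py "[.5105,-.2425,.20]"
```

```text
1.425 [0.2155 0.5871 0.2553] w 0.47904307872696184 F [-1.   -1.28 -0.49] yaw_y 103.2 j [ 69.7  18.2  91.1  -0.   70.6 -33.5]
tool shift mm [ -97.9 -875.1   54.4]
```

>>> play_rows --plan "0 -5 -40 0 0; 0 -6 -50 0 0; 0 -6 -55 0 0; 0 -6 -55 0 0; 0 -6 -55 0 0"

```text
time_s: 2.05
ee_pos: [0.3022, 0.3434, 0.2542]
orientation: [[-0.974, -0.226, 0.0], [-0.226, 0.974, -0.0], [0.0, -0.0, -1.0]]
wrist_force: [0.6, -0.2, 1.2]
width: 0.006
```

>>> play_rows --plan "0 -6 -55 0 0; 0 -6 -55 0 0; 0 -6 -55 0 0; 0 -6 -55 0 0; 0 -6 -55 0 0"

```text
time_s: 2.68
ee_pos: [0.3944, 0.0826, 0.2545]
orientation: [[-0.974, -0.225, 0.001], [-0.225, 0.974, 0.0], [-0.001, 0.0, -1.0]]
wrist_force: [0.1, 0.6, -0.1]
width: 0.005
```

>>> play_rows --plan "0 -6 -55 0 0; 0 -6 -55 0 0; 0 -6 -55 0 0; 0 -6 -55 0 0; 0 -6 -55 0 0"

```text
time_s: 3.3
ee_pos: [0.4866, -0.1784, 0.2542]
orientation: [[-0.974, -0.225, 0.0], [-0.225, 0.974, 0.0], [-0.0, 0.0, -1.0]]
wrist_force: [1.2, 0.3, -0.2]
width: 0.009
```

```bash
python3 go.py "[.5105,-.2425,.17]"
```

```text
3.3 [ 0.4866 -0.1784  0.2542] w 0.008923381652994373 F [ 1.22  0.34 -0.21] yaw_y 103.0 j [ -20.3    8.5  103.9    0.    67.6 -123.3]
tool shift mm [ -8.8 -67.9  84.2]
```

>>> play_rows --plan "0 -5 -40 20 0; 0 -4 -29 20 0; 0 0 0 25 0; 0 0 0 10 0; 0 0 0 5 0"

```text
time_s: 3.92
ee_pos: [0.5107, -0.2412, 0.1742]
orientation: [[-0.974, -0.228, -0.001], [-0.228, 0.974, 0.0], [0.001, 0.001, -1.0]]
wrist_force: [0.9, -0.7, -0.7]
width: 0.005
```

```bash
python3 go.py "[.5105,-.2425,.149]"; python3 -c "
from h import *
a=snap('top','t1.png');b=snap('scene','s1.png')
f=lambda i,x0,y0:cv2.resize(cv2.cvtColor(i['img'],cv2.COLOR_RGB2BGR)[y0:y0+150,x0:x0+160],None,fx=2.5,fy=2.5,interpolation=2)
cv2.imwrite('pics/c1.png',np.hstack([f(a,330,180),f(b,150,60)]))"
```

```text
3.925 [ 0.5107 -0.2412  0.1742] w 0.004879374753055304 F [ 0.86 -0.69 -0.73] yaw_y 103.2 j [ -25.4   17.4  103.3    0.    59.4 -128.6]
tool shift mm [ 0.5 -1.2 25.2]
```

View pics/c1.png

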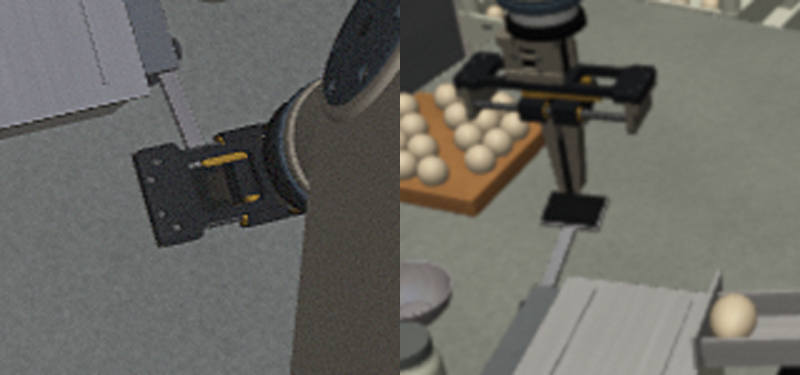

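The fingertips are centred over the plate, about 25 mm above it, and the body is clear of the lid. Now I press.

>>> play_rows --plan "0 0 -1 12 0; 0 0 0 8 0; 0 0 0 6 0; 0 0 0 6 0; 0 0 0 8 0"

```text
time_s: 4.65
ee_pos: [0.5109, -0.2428, 0.1348]
orientation: [[-0.973, -0.229, -0.0], [-0.229, 0.973, -0.001], [0.001, -0.0, -1.0]]
wrist_force: [-3.6, -1.4, 6.9]
width: 0.007
```

>>> play_rows --plan "0 0 0 8 0; 0 0 0 8 0; 0 0 0 8 0; 0 0 0 8 0; 0 0 0 6 0"

```text
time_s: 5.28
ee_pos: [0.5107, -0.2428, 0.0963]
orientation: [[-0.973, -0.229, -0.001], [-0.229, 0.973, -0.0], [0.001, 0.0, -1.0]]
wrist_force: [-2.9, -1.1, 4.0]
width: 0.003
```

>>> play_rows --plan "0 0 0 5 0; 0 0 0 4 0; 0 0 0 3 0; 0 0 0 0 0; 0 0 0 0 0"

```text
time_s: 5.9
ee_pos: [0.5117, -0.2428, 0.0879]
orientation: [[-0.973, -0.229, 0.001], [-0.229, 0.973, -0.001], [-0.001, -0.001, -1.0]]
wrist_force: [-15.3, 3.4, 40.1]
width: 0.005
```

>>> play_rows --plan "0 0 0 0 0; 0 0 0 0 0; 0 0 0 0 0; 0 0 0 0 0; 0 0 0 0 0"

```text
time_s: 6.52
ee_pos: [0.5117, -0.2428, 0.0879]
orientation: [[-0.973, -0.229, 0.001], [-0.229, 0.973, -0.001], [-0.001, -0.001, -1.0]]
wrist_force: [-13.5, 3.8, 40.1]
width: 0.003
```

>>> play_rows --plan "0 0 0 0 0; 0 0 0 0 0; 0 0 0 0 0; 0 0 0 0 0; 0 0 0 0 0"

```text
time_s: 7.15
ee_pos: [0.5117, -0.2428, 0.088]
orientation: [[-0.973, -0.229, 0.001], [-0.229, 0.973, -0.001], [-0.001, -0.001, -1.0]]
wrist_force: [-13.6, 3.9, 40.3]
width: 0.005
```

```bash
python3 -c "
from h import *
a=snap('top','t2.png');b=snap('scene','s2.png')
for p in(a,b): print([(np.round(r['rect']).tolist(),round(r['confidence'],2)) for r in manip.look_for(p,'egg')[:4]])
f=lambda i,x0,y0:cv2.resize(cv2.cvtColor(i['img'],cv2.COLOR_RGB2BGR)[y0:y0+190,x0:x0+200],None,fx=2,fy=2,interpolation=2)
cv2.imwrite('pics/c2.png',np.hstack([f(a,240,110),f(b,150,90)]))"
```

```text
[([356.0, 190.0, 18.0, 25.0], 0.8), ([258.0, 170.0, 20.0, 22.0], 0.77)]
[([283.0, 248.0, 21.0, 24.0], 0.82)]
```

View pics/c2.png

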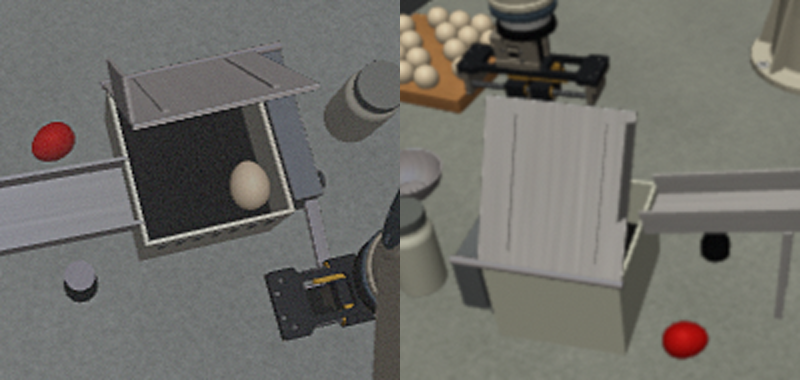

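The lid stands wide open at the stop and the egg (top view around (365,202)) lies in the bin. Now I ease the lever up slowly.

>>> play_rows --plan "0 0 0 -2 0; 0 0 0 -2 0; 0 0 0 -3 0; 0 0 0 -4 0; 0 0 0 -4 0"

```text
time_s: 7.98
ee_pos: [0.5111, -0.2424, 0.0996]
orientation: [[-0.973, -0.229, -0.0], [-0.229, 0.973, 0.0], [0.0, 0.0, -1.0]]
wrist_force: [-0.7, -0.9, 1.2]
width: 0.005
```

>>> play_rows --plan "0 0 0 -4 0; 0 0 0 -4 0; 0 0 0 -4 0; 0 0 0 -4 0; 0 0 0 -4 0"

```text
time_s: 8.6
ee_pos: [0.5118, -0.2424, 0.1201]
orientation: [[-0.973, -0.229, 0.001], [-0.229, 0.973, 0.0], [-0.001, -0.0, -1.0]]
wrist_force: [1.3, 1.6, 2.7]
width: 0.004
```

>>> play_rows --plan "0 0 0 -4 0; 0 0 0 -4 0; 0 0 0 -3 0; 0 0 0 -3 0; 0 0 0 -3 0"

```text
time_s: 9.22
ee_pos: [0.5114, -0.2427, 0.1368]
orientation: [[-0.973, -0.229, 0.0], [-0.229, 0.973, -0.0], [-0.0, -0.0, -1.0]]
wrist_force: [2.8, 0.5, 2.7]
width: 0.001
```

>>> play_rows --plan "0 0 0 -2 0; 0 0 0 -2 0; 0 0 0 -2 0; 0 0 0 -2 0; 0 0 0 -2 0"

```text
time_s: 9.85
ee_pos: [0.5112, -0.2425, 0.1467]
orientation: [[-0.973, -0.229, -0.0], [-0.229, 0.973, 0.0], [0.0, 0.0, -1.0]]
wrist_force: [1.8, -0.2, 2.2]
width: 0.001
```

>>> play_rows --plan "0 0 0 -2 0; 0 0 0 -2 0; 0 0 0 -2 0; 0 0 0 -2 0; 0 0 0 -2 0"

```text
time_s: 10.48
ee_pos: [0.5105, -0.2424, 0.1563]
orientation: [[-0.973, -0.229, -0.002], [-0.229, 0.973, 0.0], [0.001, 0.001, -1.0]]
wrist_force: [-0.5, 0.1, -0.1]
width: 0.007
```

>>> play_rows --plan "0 0 0 -5 0; 0 0 0 -20 0; 0 0 0 -30 0; 0 0 0 -30 0; 0 0 0 0 0"

```text
time_s: 11.1
ee_pos: [0.5124, -0.2432, 0.244]
orientation: [[-0.973, -0.229, 0.004], [-0.229, 0.973, -0.002], [-0.003, -0.003, -1.0]]
wrist_force: [-0.2, 0.5, -0.4]
width: 0.007
```

```bash
python3 go.py "[.5105,-.2425,.149]"; python3 -c "
from h import *
a=snap('top','t3.png');b=snap('scene','s3.png')
for q in('lid_front','lever_pad','spray_jar','bowl','candler'):
  for p in(a,b): print(q,[(np.round(r['rect']).tolist(),round(r['confidence'],2)) for r in manip.look_for(p,q)[:1]])
f=lambda i,x0,y0:cv2.resize(cv2.cvtColor(i['img'],cv2.COLOR_RGB2BGR)[y0:y0+190,x0:x0+200],None,fx=2,fy=2,interpolation=2)
cv2.imwrite('pics/c3.png',np.hstack([f(a,250,110),f(b,130,90)]))"
```

```text
11.1 [ 0.5124 -0.2432  0.244 ] w 0.007038900462424279 F [-0.24  0.48 -0.38] yaw_y 103.2 j [ -25.5   13.4   99.1   -0.    67.2 -128.8]
tool shift mm [ 2.   1.3 95. ]
lid_front [([292.0, 132.0, 96.0, 105.0], 0.58)]
lid_front [([177.0, 172.0, 101.0, 62.0], 0.76)]
lever_pad [([393.0, 208.0, 41.0, 50.0], 0.75)]
lever_pad [([206.0, 138.0, 26.0, 35.0], 0.86)]
spray_jar [([405.0, 138.0, 41.0, 40.0], 0.9)]
spray_jar [([136.0, 192.0, 37.0, 44.0], 0.88)]
bowl [([456.0, 195.0, 23.0, 21.0], 0.56)]
bowl [([132.0, 166.0, 40.0, 25.0], 0.86)]
candler [([273.0, 240.0, 16.0, 23.0], 0.74)]
candler [([298.0, 207.0, 20.0, 15.0], 0.68)]
```

View pics/c3.png

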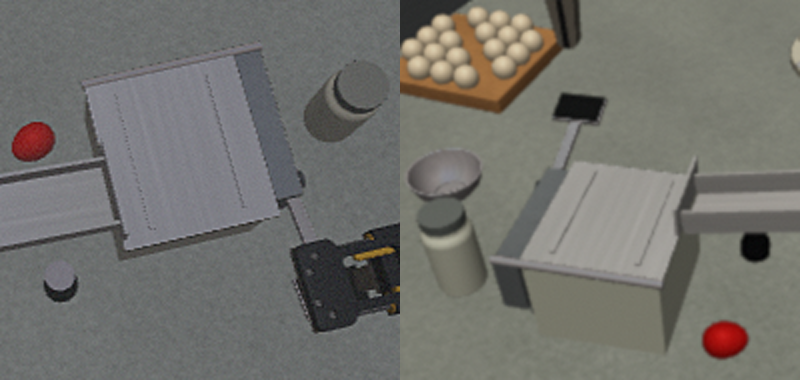

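The lid is shut, the egg is gone from the chute, the bystanders are in place, and the arm is clear. I'll do a quick pixel comparison with the starting picture, then hand in.

```bash
python3 -c "
from h import *
a=cv2.imread('pics/scene0.png');b=cv2.imread('pics/s3.png')
for n,(x0,y0,x1,y1) in dict(lid=(178,168,262,234),plate=(200,132,238,160),jar=(135,190,176,238),bowl=(130,163,175,190),candler=(294,204,318,224)).items():
  g=[cv2.cvtColor(i[y0:y1,x0:x1],6).astype(np.float32) for i in(a,b)]
  print(n,np.round(cv2.phaseCorrelate(*g,cv2.createHanningWindow(g[0].shape[::-1],cv2.CV_32F)),2)[0] if 0 else cv2.phaseCorrelate(*g),np.abs(g[0]-g[1]).mean())
s=manip.observe();print(s['time_s'],s['wrist_force'])
manip.sign_off()"
```

```text
lid ((-0.0025262933911349705, 0.00683426039949353), 0.9885985378865842) 1.8683261
plate ((-0.004436746799669322, 0.02440883311404285), 0.9626713367303212) 1.5789474
jar ((0.500883163809192, -0.03133331085915003), 0.9946141559768606) 1.5879065
bowl ((0.43449388813443335, 0.5462347038372748), 0.9919213542231807) 1.6156379
candler ((0.12029756353531873, -0.15868326871277105), 0.9976186523834865) 1.5270833
11.7 [0.14222904 0.96879095 0.85217955]
the job is handed in; nothing more can be done
```

I pressed the lever to its lower stop with the closed fingertips and held it there about 1.3 s. The picture then showed the lid wide open and the egg in the bin. I eased the lever up at 16–32 mm/s, with the fingertips in contact until the plate reached its rest height. Then I lifted clear and handed in at about 11.7 s.

**Last checks:**
- **Lid and plate:** both match the starting picture to within 0.03 px, so the lid is shut.
- **Bystanders:** the jar, bowl and candler show no visible movement (0.7 px or less, which is noise level).
- **Arm:** clear of everything, with the wrist force at noise level.
- **Not measured:** the lid's closing speed was not read directly. The slow, steady plate motion implies about 0.25–0.5 rad/s. The egg could not be seen after closing, only while the lid was open.
- **Force:** at the stop the fingertips pressed with about 40 N on the plate, well under the 120 N wrist limit. The task's 40 N limit applies to the arm and gripper body, and I took the fingertips as not counting towards it.

No check failed or disagreed.

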